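# Let the cedar balls down into the hearth dish

### The job

With the fingertips, push the little turntable round by its upright post until the glass dish sits squarely under the hopper's spout. Then press the hopper's lever down and keep it down until both wooden scent balls have rolled into the dish, and ease the lever back up, taking a second or more, so that the linked lid closes fully without slamming. Grasp and lift nothing, do not touch the lid or the balls, and leave everything else on the shelf where it stands.

Things in the scene. Friction and masses are not known exactly. Their poses are not given: they have to be found in the camera images.
- hopper: Fixed clay hopper on a stone foot, 125 x 82 mm in plan, about 165 mm tall with its lid; it faces a different way and stands elsewhere each time. Origin at the centre of its underside on the shelf (z = 0). Its own -x axis points along the spout to the turntable, its own +x axis along the lever, z is up. Two scent balls lie one behind the other in its sloping channel behind the lid. The spout is a channel 40 mm wide whose lip ends at x = -105 mm, 83 mm above the shelf.
- lid (a joint): Hinged juniper-framed glass lid with a front board that closes the mouth of the channel. 0 = shut, grows as it lifts, 0.55 rad = fully open. It is linked to the lever and always turns by the same angle; a ball can pass under it from about 0.25 rad. Falling shut faster than 1.8 rad/s (joint velocity below -1.8) counts as a slam; it does so if the lever is simply let go.
- lever (a joint): Hand lever at the back of the hopper: a bar with a flat round wooden paddle at its end. 0 = up and level (at rest), grows as the paddle is pressed down, stop at 0.55 rad. A spring and the lid return it: at the paddle it takes about 3 N to start and 6 N at the stop.
- lever_pivot (a point): Axis of the lever, 120 mm above the shelf; the axis is horizontal, along the hopper's own y. Axes as the hopper's. The paddle's centre is 120 mm from it along the hopper's +x when the lever is up.
- paddle_top (a point): Centre of the upper face of the lever's paddle (disc of 42 mm diameter, 10 mm thick), 124 mm above the shelf when up and about 60 mm above it when fully pressed. Moves with the lever.
- turn_axis (a point): Axis of the turntable, at the height of the top face of its platter (25 mm above the shelf). The platter is a wooden disc of 200 mm diameter that turns about the vertical either way, stiffly enough to stay where it is left (about 1 N at the post).
- platter (a joint): Angle of the turntable, counter-clockwise from above is positive. 0 = the dish exactly under the spout. It starts 0.75 to 1.45 rad away, on the positive side, and can turn 2.6 rad either way.
- post_top (a point): Top of the upright wooden post on the platter: 16 mm thick with a 21 mm ball on top, from 25 to 83 mm above the shelf, 85 mm from the turntable's axis, on the side straight across from the dish. Turns with the platter.
- dish_centre (a point): Centre of the inner floor of the round glass dish, 30 mm above the shelf. The dish is fixed on the platter 50 mm from its axis; outer diameter 96 mm, rim 70 mm above the shelf, walls 4 mm. Turns with the platter.
- spout_aim (a point): Point 70 mm above the shelf, 140 mm from the hopper's origin along its -x: the dish's centre should be below it (within 20 mm) for the balls to fall in.
- ball_a_center (a point): Centre of the front scent ball (wood, 30 mm diameter).
- ball_b_center (a point): Centre of the rear scent ball (wood, 30 mm diameter).
- vase: Bystander: black clay wedding vase with two spouts, 110 mm wide, about 200 mm tall; origin at the centre of its underside, z up.
- lantern: Bystander: white ceramic lantern shaped as a candleholder with candle, foot 90 mm across, 135 mm tall, with a small push button on its foot (not needed); origin at the centre of its underside.
- coaster: Bystander: juniper wood coaster, 90 mm across, 10 mm thick; origin at the centre of its underside.
- mug: Bystander: clay mug, 72 mm across, 80 mm tall, handle at its +y; origin at the centre of its underside.
- matchbox: Bystander: long cardboard matchbox, 110 x 60 x 25 mm; origin at the centre of its underside.
- bowl: Bystander: small black bowl, 100 mm across, 40 mm tall; origin at the centre of its underside.
- stopper: Bystander: turned wooden stopper, 44 mm across, 55 mm tall; origin at the centre of its underside.

How it is judged:
By the outcome, as a careful person would: the job done as asked, in the order asked, and still so for the second after the job is handed in, with the robot touching nothing.
It also fails if it takes over 67 s, if anything falls off the work surface, if the arm or the gripper's body presses on something with over 40 N, if the wrist force passes 120 N, or if a joint passes its speed limit or range.

### The arm

A 7-joint arm with a two-finger parallel gripper is mounted at the origin on the work surface. World frame = base frame: x ahead of the robot, y to its left, z up, the work surface at z = 0. Lengths are in mm, angles in rad, forces in N, time in s.
With the tool pointing down it reaches from about 400 to 900 mm from the base axis. Payload 5.6 kg.
Tool frame: the origin (TCP) lies midway between the tips of the shut fingers; the grasp point (between the pads) lies 19 mm behind it; x points along the fingers, y is the direction in which the jaws open and shut, and the axes are right-handed (so a half turn about x gives the same grasp; the last joint's range is limited). The gripper opens to 92 mm and grips with 3 to 60 N. Pads are 20 mm wide; open, the fingers measure 128 mm over their backs; the gripper's body (75 mm by 189 mm) begins 69 mm behind the grasp point.
Start: joints at [-1.169, 0.468, -0.012, 1.603, 0.006, 1.071, -0.056], TCP at [279.72, 586.741, 214.592] pointing down, gripper open.
Joint ranges: [-2.53, 2.53], [-0.31, 2.02], [-1.57, 1.55], [0.28, 2.44], [-1.29, 4.43], [0.15, 1.84], [-2.92, 2.92]. Speed limits (rad/s): [2.57, 2.57, 3.14, 3.14, 3.14, 3.14, 3.14].

### API

Orientations are given as a rotation vector (axis times angle).
In Python, from cell import robot, grip, kin, viewer gives the robot as it stands. Calls block until the motion is done:
- robot.movep(position, orientation): joint-space move of the TCP to a pose.
- robot.servo_line(position, feed=150, rotation=None): straight line of the TCP; rotation=None keeps the orientation; feed is the mean speed in mm/s.
- robot.goto_joints(angles): joint-space move.
- grip(opening, newtons=None): opening from 0.0 (shut) to 1.0 (fully open); newtons is the grip in N (None keeps the last); returns when the fingers have stopped.
- robot.hold(seconds).
- kin.ik(position, orientation): joint angles nearest the present ones, or None.
- robot.observe(): the state.
- viewer.read_camera(name): name is "scene" or "top" or "wrist"; returns the picture (420x560x3 uint8, red, green, blue); there is no depth.
- viewer.camera_info(name): a dict with "camera_matrix" (3x3 intrinsics, pixels), "R" (3x3) and "t" (3): a world point X has camera coordinates R X + t. Camera axes: x right, y down, z forward; pixel columns grow to the right and rows downward; lengths in mm; the calibration is good to about 2 mm. A picture is of the moment at which its call begins: read the wrist's pose just before it. camera_info takes no time and is no camera call; for the wrist camera it gives the pose at the moment of the call.
A pose or a line that the arm cannot do raises robot.IKError and nothing moves.
- robot.job_done(): hands the job in, once; it reports no verdict.
Trained networks look in the newest picture that a camera, given by its name, has taken for a name from the list of things; names that differ only in an ending like _2 or _b are one class to them, and where a whole thing is asked for, a point or a joint stands for the part that bears it (a point fixed in the world has none). Each returns a list of dicts, best first, with "confidence" (0 to 1); they miss things now and then, are a little off and sometimes report something else, mostly with a low value. They report only what shows in the picture. A call takes as long as a camera call.
- viewer.silhouettes(name, camera): "mask" (420x560 bool, what is visible of it).
- viewer.pinpoint(name, camera): "at" ([x, y, z] in mm, in the coordinates of the camera as it stood for that picture, good to about 4 mm: a listed point, or the origin of a listed thing).
The state is a dict: "t": time; "joints": joint angles; "joint_velocities": joint speeds; "joint_torque": joint torques, N m; "tcp_pos": TCP position; "tcp_rot": TCP orientation; "contact_force": force on the tool from outside, world axes, zero at the start; "wrist_torque": the same for the moment, N m; "grip_width": opening from 0.0 (shut) to 1.0 (fully open).
Only numpy, scipy, OpenCV 4.12 (cv2) and the standard library are available. Lean on these libraries where they do the work, as an engineer would, in place of code of your own. Each camera call takes 0.05 s, during which the arm holds its last target.

## Working session

There is one attempt and no reset: what is moved stays moved. The work goes in short steps, each a Python script; the robot and the scene stay as the last script left them, time stands still between calls to the robot, and variables do not carry over. Pictures are saved under pics/ and viewed, and the job is handed in when it is done.

```bash
ls; mkdir -p pics; cat > h.py <<'E'
import numpy as np, cv2
from cell import robot, grip, kin, viewer
def save(cam,fn):
    im=viewer.read_camera(cam); cv2.imwrite('pics/'+fn,im[:,:,::-1]); return im
def w(cam,at,info=None):
    i=info or viewer.camera_info(cam); return np.array(i['R']).T@(np.array(at)-np.array(i['t']))
def pts(cam,names,fn):
    info=viewer.camera_info(cam); save(cam,fn); out={}
    for n in names:
        for d in viewer.pinpoint(n,cam)[:2]:
            print(cam,n,round(d['confidence'],2),np.round(w(cam,d['at'],info),1)); out.setdefault(n,w(cam,d['at'],info))
    return out
E
python3 - <<'E'
from h import *
N=['hopper','lever_pivot','paddle_top','turn_axis','post_top','dish_centre','spout_aim','ball_a_center','vase','lantern','coaster','mug','matchbox','bowl','stopper']
for c in ['scene','top']: pts(c,N,c+'0.png')
s=robot.observe();print(s['t'],s['tcp_rot'],s['contact_force'])
E
```

```text
pics
scene hopper 0.57 [516.5  31.1   1.6]
scene lever_pivot 0.58 [511.7  95.4 124.2]
scene lever_pivot 0.43 [ 464.7 -364.3    2.5]
scene paddle_top 0.71 [491.7 213.6 123.1]
scene turn_axis 0.61 [ 554.8 -153.    25.4]
scene post_top 0.77 [ 635.7 -165.5   83.6]
scene dish_centre 0.7 [ 504.5 -141.2   29.5]
scene spout_aim 0.74 [512.1  94.  119.9]
scene spout_aim 0.68 [ 542.1 -102.7   69.4]
scene vase 0.74 [616.5 389.2  -1. ]
scene vase 0.19 [ 503.4 -140.7   28.4]
scene lantern 0.83 [ 655.4 -377.1   -1.2]
scene lantern 0.55 [ 639.5 -167.1   85.6]
scene coaster 0.91 [382.  113.1   0.9]
scene coaster 0.74 [492.  217.  123.5]
scene mug 0.74 [650.2 119.    1.4]
scene mug 0.56 [ 638.6 -169.1   86.8]
scene matchbox 0.69 [ 468.6 -362.4    2.1]
scene bowl 0.89 [370.3 316.6   1.1]
scene stopper 0.74 [653.7  12.    2.8]
scene stopper 0.3 [379.9 113.1  -0.6]
top hopper 0.39 [509.9  94.4 116.6]
top lever_pivot 0.59 [515.3  94.9 118.2]
top paddle_top 0.52 [489.5 210.3 118.3]
top turn_axis 0.61 [ 556.9 -152.4   28.7]
top post_top 0.94 [ 639.5 -165.7   81.8]
top post_top 0.22 [ 506.5 -142.4   31.4]
top dish_centre 0.84 [ 507.  -142.2   28.5]
top spout_aim 0.86 [ 544.5 -104.5   69. ]
top spout_aim 0.73 [ 639.4 -167.7   81.8]
top vase 0.95 [617.6 389.4  -1.7]
top lantern 0.72 [ 659.4 -381.3    1.6]
top coaster 0.65 [380.7 110.    2.2]
top mug 0.95 [651.6 111.9  -2.2]
top matchbox 0.96 [ 470.7 -366.7    0.9]
top bowl 0.77 [364.1 318.4   2.5]
top stopper 0.54 [651.6 113.6  -1.2]
top stopper 0.41 [ 6.60e+02  1.08e+01 -6.00e-01]
1.6 [ 0.34890354  1.54242975 -0.34877975] [ 0.33255935 -0.48849361 -0.45291744]
```

View pics/scene0.png

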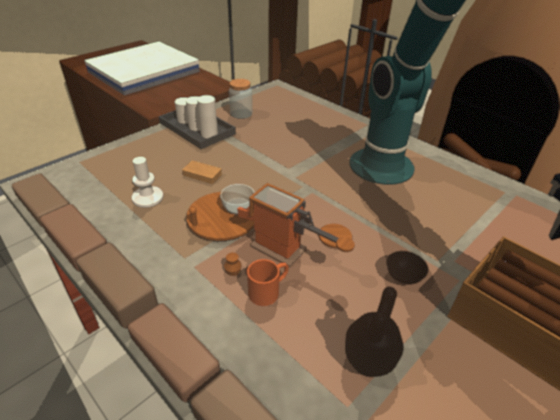

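View pics/top0.png

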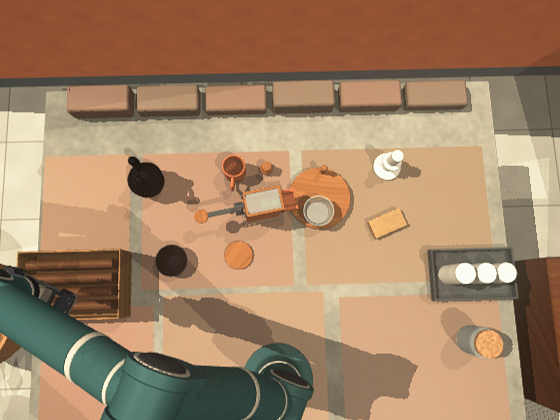

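```bash
cat >> h.py <<'E'
from scipy.spatial.transform import Rotation as Rn
def down(a,s=1):
    y=s*np.array([np.cos(a),np.sin(a),0]); x=np.array([0,0,-1.]); return Rn.from_matrix(np.c_[x,y,np.cross(x,y)]).as_rotvec()
AX=np.array([555,-152.7])
def tcp_at(post_ang,gap,z,rad=85):
    # gap: tangential distance from post centre to TCP on ccw side
    r=np.array([np.cos(post_ang),np.sin(post_ang)]); t=np.array([-r[1],r[0]])
    return np.r_[AX+rad*r+gap*t,z]
E
python3 - <<'E'
from h import *
print(Rn.from_rotvec(robot.observe()['tcp_rot']).as_matrix().round(2))
for s in (1,-1):
  for d in (-9,-45,-80):
    a=np.radians(d); p=tcp_at(a,18,45); q=kin.ik(p,down(a,s)); print(s,d,p.round(),None if q is None else np.round(q,2))
  q=kin.ik([490,212,124],down(-0.166,s)); print(s,None if q is None else np.round(q,2))
E
```

```text
[[ 0.    0.43  0.9 ]
 [ 0.    0.9  -0.43]
 [-1.    0.    0.  ]]
1 -9 [ 642. -148.   45.] [-0.2   0.73  0.53  1.71 -0.48  0.83  0.4 ]
1 -45 [ 628. -200.   45.] [-0.19  0.77  0.65  1.72 -0.59  0.86 -0.07]
1 -80 [ 587. -233.   45.] [-0.16  0.74  0.68  1.79 -0.61  0.83 -0.57]
1 [-0.78  0.4   0.39  1.98 -0.21  0.79 -0.44]
-1 -9 [ 642. -148.   45.] [-0.59  1.18  1.33  1.74 -1.21  1.29 -2.25]
-1 -45 [ 628. -200.   45.] [ 0.18  0.68  0.1   1.69 -0.09  0.78  2.69]
-1 -80 [ 587. -233.   45.] [ 0.12  0.65  0.28  1.77 -0.25  0.75  2.28]
-1 [-0.28  0.41 -0.24  1.95  0.13  0.8   2.39]
```

```bash
python3 - <<'E'
from h import *
grip(0.0)
p=robot.observe()['tcp_pos']; robot.servo_line([p[0],p[1],320],feed=200)
a=np.radians(-9)
robot.movep(tcp_at(a,42,300),down(a)); 
robot.servo_line(tcp_at(a,42,120),feed=200)
o=pts('top',['post_top','turn_axis','dish_centre','spout_aim','lever_pivot'],'top1.png')
o=pts('scene',['post_top','turn_axis','dish_centre','spout_aim'],'scene1.png')
s=robot.observe();print(s['t'],s['tcp_pos'],s['contact_force'])
E
```

```text
top post_top 0.67 [513.6  92.7 118.9]
top post_top 0.66 [ 638.3 -166.9   81.5]
top turn_axis 0.91 [ 560.4 -149.4   27.3]
top lever_pivot 0.76 [512.8  93.6 117.4]
scene post_top 0.89 [ 638.3 -167.3   83.7]
scene turn_axis 0.81 [ 556.2 -154.1   23. ]
scene dish_centre 0.7 [ 504.8 -138.8   29.1]
scene dish_centre 0.27 [ 555.5 -153.2   24.3]
scene spout_aim 0.75 [ 547.3 -101.9   68.8]
8.0417 [ 645.54864864 -124.48551658  120.07744067] [ 0.21903718 -0.10520345  0.80576639]
```

View pics/scene1.png

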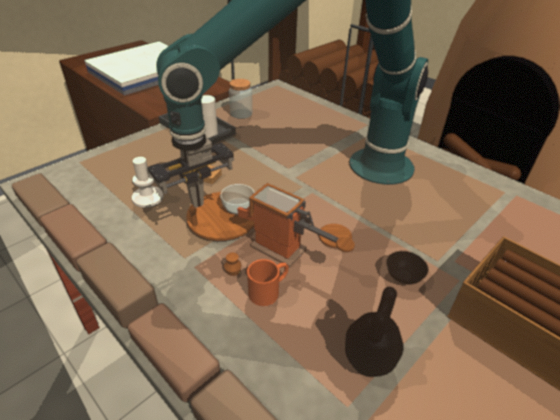

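```bash
sed -i 's/AX=np.array.*/AX=np.array([556,-152.7])/' h.py; python3 - <<'E'
from h import *
a=np.radians(-9)
robot.servo_line(tcp_at(a,42,46),feed=120)
for d in range(-9,-77,-6):
    a=np.radians(max(d,-75)); g=22 if d==-9 else 19
    robot.servo_line(tcp_at(a,g,46),feed=50,rotation=down(a))
    print(d,np.round(robot.observe()['contact_force'],1))
o=pts('top',['post_top','dish_centre'],'top2.png')
o=pts('scene',['post_top','turn_axis','dish_centre'],'scene2.png')
s=robot.observe();print(s['t'],s['tcp_pos'],s['contact_force'])
E
```

```text
-9 [0.5 0.5 0.6]
-15 [-0.3 -0.6  0.7]
-21 [-0.8  0.6 -0.3]
-27 [-0.2  0.1  0.8]
-33 [ 0.5 -0.1 -0.1]
-39 [ 1.  -0.1  0.1]
-45 [ 0.5 -0.2 -0.3]
-51 [ 0.1 -0.   0.9]
-57 [-0.5  0.   0.3]
-63 [ 0.1  0.4 -0.1]
-69 [-0.7 -0.2 -0.6]
-75 [-0.2  0.3  0. ]
top post_top 0.56 [ 574.4 -236.2   83.7]
top dish_centre 0.9 [541.6 -99.8  26.8]
scene post_top 0.62 [ 576.7 -235.4   84. ]
scene turn_axis 0.87 [ 554.6 -150.    25. ]
scene dish_centre 0.9 [541.5 -98.5  29.5]
scene dish_centre 0.7 [ 553.7 -153.3   23.6]
13.4333 [ 596.50053447 -229.79986706   46.01036805] [ 0.69388117 -0.3468731  -0.75102912]
```

View pics/scene2.png

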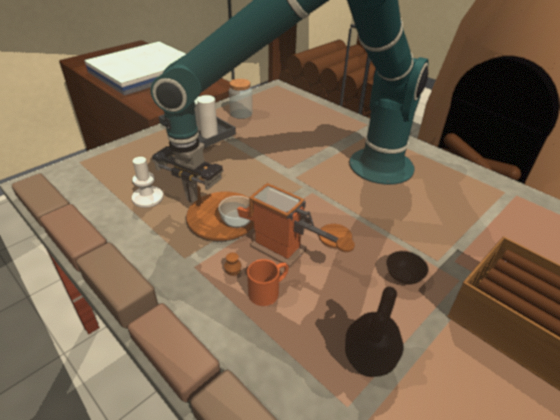

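View pics/top2.png

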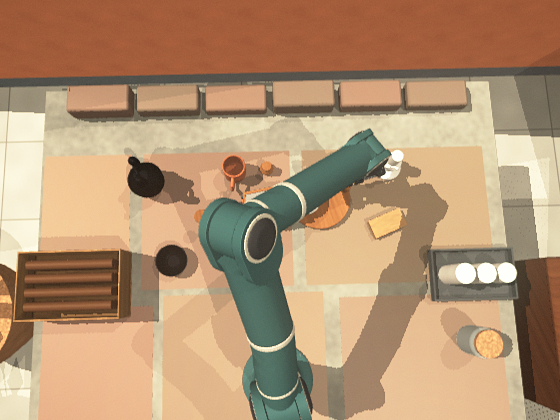

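```bash
python3 - <<'E'
from h import *
a=np.radians(-78.7)
robot.servo_line(tcp_at(a,19,46),feed=30,rotation=down(a))
robot.servo_line(tcp_at(a,45,46),feed=100)
robot.servo_line(tcp_at(a,45,300),feed=250)
R=down(-0.17)
robot.movep([490,213,260],R)
i={}
o=pts('top',['post_top','dish_centre','turn_axis','spout_aim','paddle_top','lever_pivot','hopper'],'top3.png')
o=pts('scene',['post_top','dish_centre','turn_axis','spout_aim','paddle_top','lever_pivot','hopper'],'scene3.png')
o=pts('wrist',['paddle_top','lever_pivot','hopper','ball_a_center'],'wrist3.png')
s=robot.observe();print(s['t'],s['tcp_pos'],s['contact_force'])
E
```

```text
top post_top 0.7 [ 569.6 -238.    82.3]
top post_top 0.41 [519.   35.3  -4.9]
top dish_centre 0.94 [ 547.6 -102.3   30.5]
top turn_axis 0.89 [ 556.9 -150.3   25.8]
top spout_aim 0.79 [ 545.2 -103.6   73.4]
top paddle_top 0.73 [488.8 210.  120.3]
top lever_pivot 0.74 [512.2  92.3 117.9]
top hopper 0.63 [5.223e+02 3.760e+01 1.000e-01]
top hopper 0.49 [ 657.4 -382.3   -0.9]
scene post_top 0.89 [ 568.4 -235.    83. ]
scene dish_centre 0.59 [544.6 -98.1  29.7]
scene turn_axis 0.9 [ 553.7 -153.3   26. ]
scene spout_aim 0.59 [545.2 -98.5  72.1]
scene spout_aim 0.47 [ 566.  -238.7   85.2]
scene paddle_top 0.97 [493.3 216.  127.8]
scene lever_pivot 0.65 [511.   96.9 122.8]
scene lever_pivot 0.46 [ 470.1 -361.6    2. ]
scene hopper 0.82 [520.2  31.7   1.1]
scene hopper 0.2 [546.1 -97.9  71. ]
wrist paddle_top 0.57 [488.3 216.2 127.7]
wrist lever_pivot 0.78 [508.2  98.  120.4]
wrist lever_pivot 0.47 [379.1 109.7   2.3]
wrist hopper 0.75 [519.7  34.9   3.8]
18.075 [489.98300017 213.01313215 259.98400769] [ 0.78339909 -1.22995124 -0.70481832]
```

View pics/scene3.png

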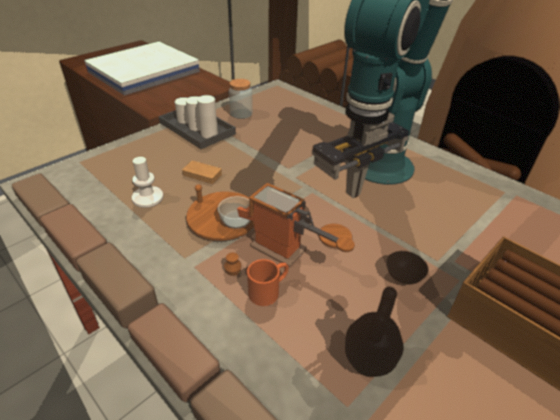

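View pics/top3.png

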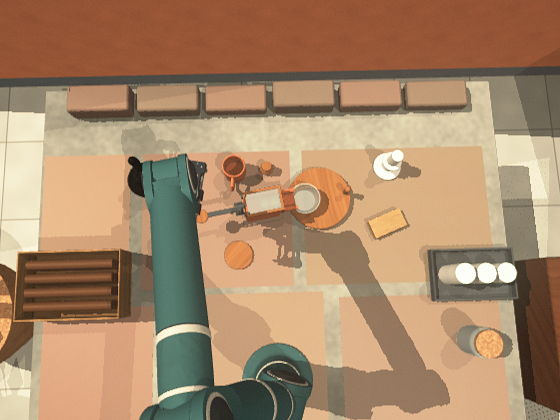

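View pics/wrist3.png

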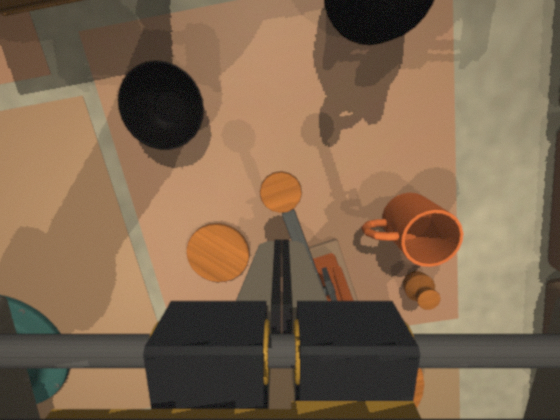

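```bash
cat >> h.py <<'E'
e=np.array([-.172,.985]); PIV=np.array([490,212.5])-120*e
def press(q):
    c,s=np.cos(q),np.sin(q); return np.r_[PIV+e*(120*c+4*s+8*min(q/.55,1)),120-120*s+4*c]
E
python3 - <<'E'
from h import *
robot.servo_line(np.r_[press(0)[:2],130],feed=200)
print(robot.observe()['contact_force'])
for q in (.1,.2,.3,.4,.5): robot.servo_line(press(q),feed=50); print(q,np.round(robot.observe()['contact_force'],1))
p=press(.55)
for k in range(8):
    robot.servo_line([p[0],p[1],64-k*1.],feed=20); robot.hold(.1)
    f=np.mean([robot.observe()['contact_force'] for _ in range(3)],0); print(64-k,np.round(f,1))
    if f[2]>9: break
robot.hold(1.0)
o=pts('scene',['paddle_top','ball_a_center','dish_centre'],'scene4.png')
o=pts('top',['ball_a_center','dish_centre'],'top4.png')
s=robot.observe();print(s['t'],s['tcp_pos'],s['contact_force'])
E
python3 -c "
import cv2
a=cv2.imread('pics/scene4.png')[160:270,170:370];b=cv2.imread('pics/top4.png')[150:250,180:380]
cv2.imwrite('pics/c4.png',cv2.vconcat([cv2.resize(a,(600,330)),cv2.resize(b,(600,300))][:1]));cv2.imwrite('pics/d4.png',cv2.resize(b,(600,300)))"
```

```text
[ 0.16327977  0.66476786 -0.01191285]
0.1 [2.3 0.4 2.4]
0.2 [ 1.4 -1.5  4.8]
0.3 [ 1.  -1.6  6.3]
0.4 [-0.2 -1.   6.5]
0.5 [ 1.4 -0.9  7.1]
64 [0.3 0.5 6.2]
63 [0.4 0.1 6.7]
62 [ 1.5 -1.1  6.2]
61 [-0.8 -0.8 13.3]
scene paddle_top 0.64 [492.1 201.1  63. ]
scene ball_a_center 0.48 [ 567.3 -236.3   82.4]
scene ball_a_center 0.38 [ 548.8 -118.2   43.5]
scene dish_centre 0.81 [ 545.2 -100.5   32.4]
scene dish_centre 0.59 [5.176e+02 3.150e+01 5.000e-01]
top ball_a_center 0.39 [ 546.5 -115.2   49.9]
top dish_centre 0.67 [ 547.  -101.8   30.2]
23.7167 [491.59909933 205.73725285  62.35788646] [-2.53030471 -0.86141358 12.83724115]
```

View pics/c4.png

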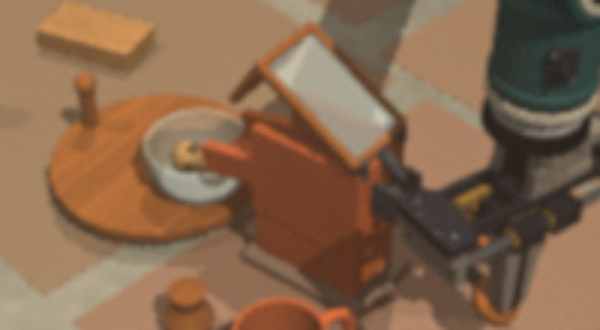

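View pics/d4.png

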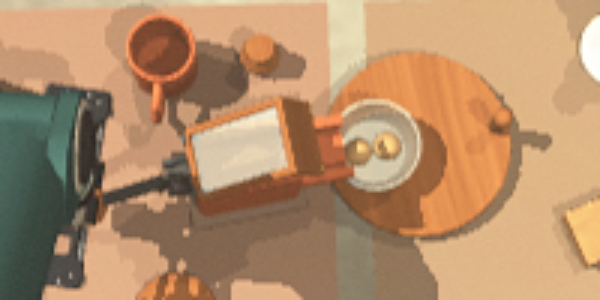

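The crops show the lid open. Two balls appear at the dish in the top crop, at about (357,150) and (387,145), with the left one next to the lip. I'll hold and look again.

```bash
python3 - <<'E'
from h import *
robot.hold(2.0)
save('top','top5.png')
a=save('scene','scene5.png')
i=viewer.camera_info('top')
for d in viewer.silhouettes('ball_a_center','top')[:4]:
    y,x=np.nonzero(d['mask']);print(d['confidence'],x.mean(),y.mean(),x.size)
for d in viewer.pinpoint('ball_a_center','top'): print(d['confidence'],w('top',d['at'],i))
print(robot.observe()['t'],robot.observe()['contact_force'])
b=cv2.imread('pics/top5.png')[165:240,260:360]; a=cv2.imread('pics/scene5.png')[180:250,200:300]
cv2.imwrite('pics/c5.png',cv2.hconcat([cv2.resize(b,(400,300),interpolation=2),cv2.resize(a,(400,300),interpolation=2)]))
E
```

```text
0.48 308.79545454545456 198.88636363636363 44
0.42 233.70052539404554 169.32574430823118 571
0.6 [ 546.02067863 -114.0095274    47.0644026 ]
25.9167 [-0.53804959 -1.71567201 12.79058731]
```

View pics/c5.png

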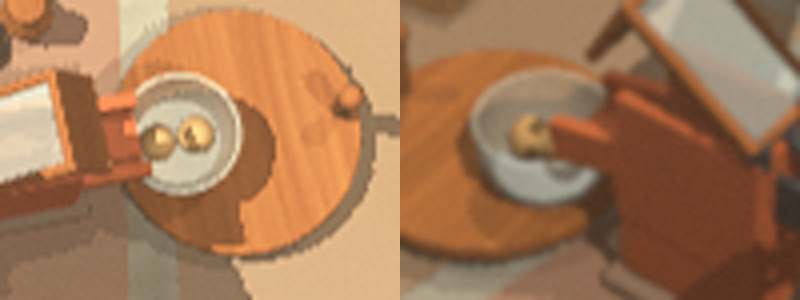

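Both balls now lie at rest in the dish; in the left crop they are at (158,143) and (195,133), and the nearer one is partly hidden beneath the spout lip. Next I ease the lever up.

```bash
python3 - <<'E'
from h import *
for q in (.4,.2): robot.servo_line(press(q),feed=22); print(q,np.round(robot.observe()['contact_force'],1))
robot.servo_line(np.r_[press(0)[:2],128],feed=18); print(np.round(robot.observe()['contact_force'],1))
robot.hold(.3)
robot.servo_line(np.r_[press(0)[:2],280],feed=150)
o=pts('scene',['paddle_top','dish_centre','post_top','mug','stopper','coaster','bowl','vase'],'scene6.png')
o=pts('top',['paddle_top','ball_a_center','dish_centre','spout_aim'],'top6.png')
b=cv2.imread('pics/top6.png')[150:255,185:360]; a=cv2.imread('pics/scene6.png')[160:280,180:360]
cv2.imwrite('pics/c6.png',cv2.hconcat([cv2.resize(b,(400,240),interpolation=2),cv2.resize(a,(400,240),interpolation=2)]))
print(robot.observe()['t'],robot.observe()['contact_force'])
E
```

```text
0.4 [0.6 3.5 4.8]
0.2 [-1.7  4.9  4.3]
[-0.1  0.9  0.1]
scene paddle_top 0.79 [492.1 218.4 124.6]
scene dish_centre 0.96 [ 546.2 -100.5   26.3]
scene dish_centre 0.69 [520.3  29.4   1.4]
scene post_top 0.6 [ 564.1 -234.    86.3]
scene mug 0.76 [650.9 118.4   2.5]
scene mug 0.7 [510.1  96.  123.9]
scene stopper 0.63 [654.8  13.5  -1.2]
scene stopper 0.57 [650.9 116.    5.1]
scene coaster 0.81 [379.7 112.5  -0.4]
scene coaster 0.22 [520.1  29.3  -1. ]
scene bowl 0.79 [370.4 313.3   2.4]
scene vase 0.62 [ 6.143e+02  3.883e+02 -1.000e-01]
top paddle_top 0.64 [652.9 114.5  -1.7]
top paddle_top 0.17 [ 6.141e+02  3.854e+02 -4.000e-01]
top ball_a_center 0.58 [ 548.1 -118.    49.2]
top dish_centre 0.94 [ 548.4 -100.6   28.3]
top dish_centre 0.57 [ 568.9 -236.3   81.7]
top spout_aim 0.67 [ 545.5 -103.4   70.2]
31.9167 [ 0.41907153 -0.67421864 -0.65548226]
```

View pics/c6.png

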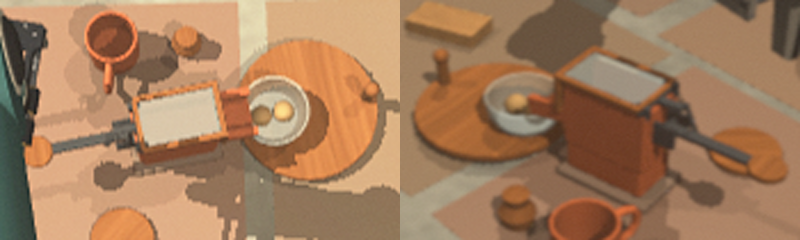

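View pics/scene6.png

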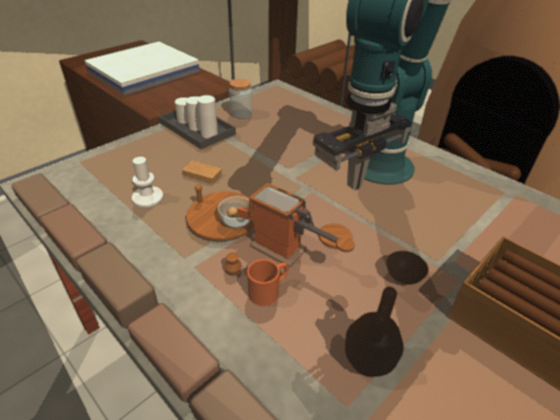

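The lid is shut and the lever is up. Both balls are in the dish (left crop about (261,115) and (283,110)), the other things stand where they were, and the gripper is clear.

```bash
python3 - <<'E'
from h import *
robot.job_done()
E
```

```text
the job is handed in; nothing more can be done
```

The job is done and handed in at about 32 s of robot time, well under the 67 s limit. No verdict was reported.

- **Turntable:** I pushed the post round by about 71° with the shut fingertips. The dish centre measured about (547, -100) and the spout aim about (545, -103), so the dish is roughly 3 mm off.
- **Lever:** I pressed the paddle to its stop, with about 13 N measured on the tool, and held it for over 3 s until both balls were at rest in the dish. I then eased it up over roughly 3 s.
- **Last checks:** In the pictures the lid is shut and the two balls are in the dish. The paddle is back at about 125 mm. The vase, mug, coaster, bowl and stopper re-measured in place, and the lantern and matchbox look unmoved. The arm is clear of everything.

**Limits and disagreements:**
- I could not read the lid's speed or angle directly. That it closed fully without slamming is judged from the slow lever motion and the pictures.
- The network found only one of the two balls in the last top picture, and it mistook the mug for the paddle there. I counted the second ball by eye, partly hidden by the spout lip.

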